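# Take the hand bell out of the flat showcase

## Task

The brass hand bell stands in one of the two compartments of the flat showcase. Slide the glazed door above it fully open, past its neighbour, and leave the other door closed. Then take the bell out and set it down gently, upright and whole on the round wooden stand; do not let it drop.

Things in the scene. Friction and masses are not known exactly. Their poses are not given: they have to be found in the camera images.
- case: Fixed flat showcase, wood, clear front and back; 236 (x) x 488 (y) x 142 mm high. Origin: centre of underside; x to its back, y to its left. Floor at z = 16 mm; partition at y = 0; end walls at y = +-234, up to z = 118. On top lie two clear sliding doors in aluminium frames, 204 x 240 x 6 mm, overlapping 20 mm at y = 0: left one in the upper track (top z = 138 mm), right one lower (top z = 128).
- left_door (a joint): Travel of the left door in m: 0 closed (covers y = -10 to 230 mm of the case), 0.155 fully open, at its stop. Grows as it slides to -y of the case, over the right door. Starts closed or up to 15 mm ajar. Stays where it is left; a few newtons move it.
- right_door (a joint): Travel of the right door in m: 0 closed (covers y = -230 to 10 mm of the case), 0.155 fully open, at its stop. Grows as it slides to +y of the case, beneath the left door. Starts closed or up to 15 mm ajar. Stays where it is left; a few newtons move it.
- left_pull (a point): Centre of the left door's pull: a dark steel bar standing on the door 22 mm from its outer edge, 60 mm long (x), 14 mm thick (y), 34 mm high; this point is 17 mm above the door's top face. Moves with the door; axes as the case's. With the door closed it is at x = 0, y = 208 mm of the case.
- right_pull (a point): Centre of the right door's pull, same shape and place on its door (17 mm above the door's top face). With the door closed it is at x = 0, y = -208 mm of the case; fully open, 36 mm stay free between it and the left door's edge.
- bell: Upright hand bell, 0.24 to 0.39 kg, 100 mm high: brass, mouth 56 mm across, and a straight dark wood handle 20 mm thick from 58 to 94 mm above the base. Origin: centre of underside, z up. Starts in the left or right compartment, 142 to 158 mm from the partition. The other holds a brass candlestick of about that size; other exhibits in the case are under 30 mm high.
- stand: Round light-wood stand with a cork top, 120 mm across, 24 mm high, fixed on the table left or right of the showcase (a square plinth of the same wood is on the other side). Origin: centre of its underside, z up.
Not all that is in view belongs to the job. Leave any black or red look-alike of the stand alone.

How it is judged:
By the outcome, as a careful person would: the job done as asked, in the order asked, and still so for the second after the job is handed in, with the robot touching nothing.
It also fails if it takes over 58 s, if anything falls off the work surface, if the arm or the gripper's body presses on something with over 40 N, if the wrist force passes 120 N, or if a joint passes its speed limit or range.

## Robot

A 6-joint arm with a two-finger parallel gripper is mounted at the origin on the work surface. World frame = base frame: x ahead of the robot, y to its left, z up, the work surface at z = 0. Lengths are in m, angles in rad, forces in N, time in s.
With the tool pointing down it reaches from about 0.3 to 0.875 m from the base axis. Payload 4.2 kg.
Tool frame: the origin (TCP) lies midway between the tips of the shut fingers; the grasp point (between the pads) lies 19 mm behind it; z points along the fingers, y is the direction in which the jaws open and shut (so a half turn about z gives the same grasp; the last joint's range is limited). The gripper opens to 85 mm and grips with 20 to 120 N. Pads are 22 mm wide; open, the fingers measure 114 mm over their backs; the gripper's body (76 mm by 85 mm) begins 54 mm behind the grasp point. The pads swing forward as they close: fully open they stand 13 mm farther back than shut.
Start: joints at [1.257, 0.32, 1.565, -0, 1.257, -0.02], TCP at [0.167, 0.55, 0.231] pointing down, gripper open.
Joint ranges: [-3.11, 3.11], [-0.84, 2.01], [0.21, 2.61], [-1.34, 4.49], [0.05, 2.63], [-2.56, 2.56]. Speed limits (rad/s): [2.57, 2.57, 3.14, 3.14, 3.14, 3.14].

## Interface

Orientations are given as a rotation vector (axis times angle).
In Python, from workcell import r gives the robot as it stands.
- The arm moves only by the tool drive_tool, never from a script. Its argument "commands" is a list that holds one entry, the list of rows, each a list of 7 numbers: the shift along the world's x, y, z in m, then the turn, a rotation vector about the world's x, y, z in degrees, then the closure, from 0 (fully open) to 1 (shut). A call has 1 to 5 rows; each row is the pose to reach, as a shift and turn from the pose commanded when the call began; what a row does not reach only later rows make up. A row lasts 1/10 s, in which the tool goes at most 50 mm and 8.59 degrees, less where a joint would pass 70% of its speed; a pose out of reach is approached as far as the arm can. A call with a gripper value outside its range is refused whole. The fingers move at their own pace and stop on an object; "grip_force" is the grip in N (left out, the last holds). Time passes only in rows, so rows that repeat a pose let the fingers close. It gives the time, the measured TCP pose, the force and the opening at its end, in the units of the state.
- r.get_state(): the state, without advancing time (a new reading comes with each control period).
- r.grab_frame(name): name is "scene" or "top" or "wrist"; returns a dict with "frame" (420x560x3 uint8, red, green, blue), "K" (3x3 intrinsics, pixels), "R" (3x3) and "t" (3): a world point X has camera coordinates R X + t. Camera axes: x right, y down, z forward; pixel columns grow to the right and rows downward; lengths in m; the calibration is good to about 2 mm. A picture is of the moment at which its call begins. There is no depth.
- r.sign_off(): hands the job in, once; it reports no verdict.
The state is a dict: "t": time; "joints": joint angles; "qvel": joint speeds; "tau": joint torques, N m; "eef_pos": TCP position; "eef_rot": TCP orientation; "wrist_force": force on the tool from outside, world axes, zero at the start; "wrist_torque": the same for the moment, N m; "opening": finger opening in m.
Only numpy, scipy, OpenCV 4.12 (cv2) and the standard library are available. Lean on these libraries where they do the work, as an engineer would, in place of code of your own. Each camera call takes 0.05 s, during which the arm holds its last target.

## Working session

There is one attempt and no reset: what is moved stays moved. The work goes in short steps, Python scripts to look and compute and a tool call to move; the robot and the scene stay as the last step left them, time stands still between calls to the robot, and variables do not carry over. Pictures are saved under pics/ and viewed, and the job is handed in when it is done.

Besides the shell and the picture viewer there is one more tool, called after "Request:" as name([rows], argument=value, ...), one row to a line, values as JSON. drive_tool: Moves the arm, as the interface text tells. Its arguments: {"type":"object","properties":{"commands":{"type":"array","items":{"type":"array","items":{"type":"array","items":{"type":"number"}}}},"grip_force":{"type":"number"}},"required":["commands"]}

```bash
mkdir -p pics; ls; python3 - <<'E'
from workcell import r
import cv2,numpy as np,pickle
d={}
for n in ["scene","top"]:
    f=r.grab_frame(n); d[n]=f
    cv2.imwrite(f"pics/a_{n}.png",f["frame"][:,:,::-1]); print(n,f["K"].tolist(),f["R"].round(4).tolist(),f["t"].round(4).tolist())
pickle.dump(d,open("f0.pkl","wb"))
s=r.get_state();print(s)
E
```

```text
pics
scene [[516.6728263950238, 0.0, 274.8190098018858], [0.0, 516.6728263950238, 205.99192040168214], [0.0, 0.0, 1.0]] [[0.7814, 0.624, -0.0094], [0.502, -0.6375, -0.5845], [-0.3707, 0.4519, -0.8114]] [-0.3881, -0.1242, 1.62]
top [[514.5460364279147, 0.0, 277.7848679163721], [0.0, 514.5460364279147, 200.5110952797178], [0.0, 0.0, 1.0]] [[-0.0658, -0.9978, -0.0039], [-0.9771, 0.0652, -0.2024], [0.2023, -0.0095, -0.9793]] [0.0708, 0.483, 1.389]
{'t': 0.1, 'joints': array([ 1.25701131e+00,  3.20197629e-01,  1.56557420e+00, -5.60944281e-06,
        1.25739108e+00, -2.00068091e-02]), 'qvel': array([ 0.00128297, -0.00395685, -0.00346831,  0.00073713,  0.00142702,
        0.00030357]), 'tau': array([-8.89140392e-05, -4.16404688e+01, -2.34702623e+01, -5.33836339e-05,
        4.85574172e-03, -6.73890256e-06]), 'eef_pos': array([0.16637352, 0.54995004, 0.2305771 ]), 'eef_rot': array([-4.59767820e-01, -3.10750803e+00,  2.43346886e-03]), 'wrist_force': array([0.05571485, 0.28455172, 1.59459773]), 'wrist_torque': array([-0.00492214,  0.00852471,  0.01287759]), 'opening': 0.08535260693983715}
```

View pics/a_scene.png

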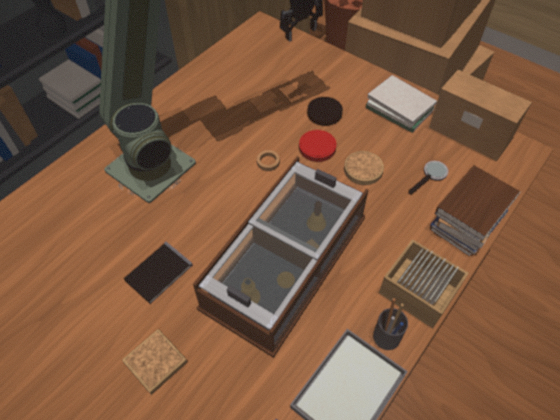

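View pics/a_top.png

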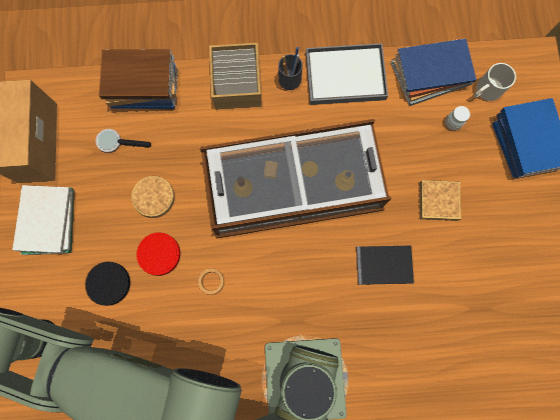

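The top view shows the case around (296,180), the pulls at (220,183) and (371,160), the round cork stand at (152,196), the square plinth at (441,200), and the red and black decoys at (158,254) and (108,283). There are tall brass objects at (242,186) and (346,180). I'll enlarge these to tell them apart.

```bash
python3 - <<'E'
import cv2,numpy as np,pickle
d=pickle.load(open("f0.pkl","rb"))
t=d["top"]["frame"][:,:,::-1]; s=d["scene"]["frame"][:,:,::-1]
a=cv2.resize(t[115:240,125:395],None,fx=2.95,fy=2.95,interpolation=cv2.INTER_CUBIC)
b=cv2.resize(s[155:345,195:395],None,fx=3.1,fy=3.1,interpolation=cv2.INTER_CUBIC)
a=np.clip(a*1.3,0,255).astype('uint8');b=np.clip(b*1.4,0,255).astype('uint8')
cv2.imwrite("pics/b_top.png",a);cv2.imwrite("pics/b_scene.png",b)
E
```

```text
(no output)
```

View pics/b_top.png

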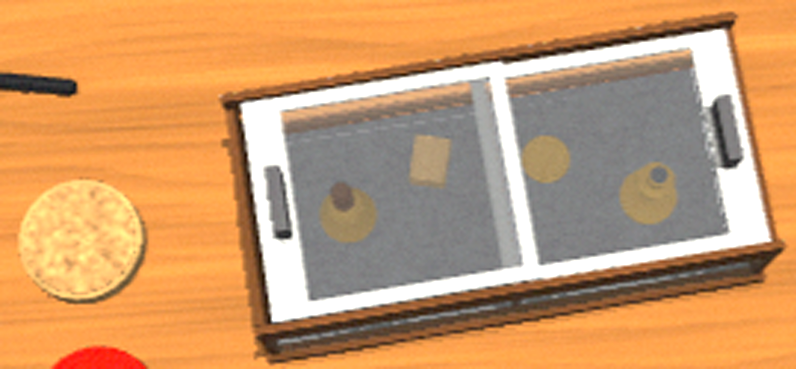

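View pics/b_scene.png

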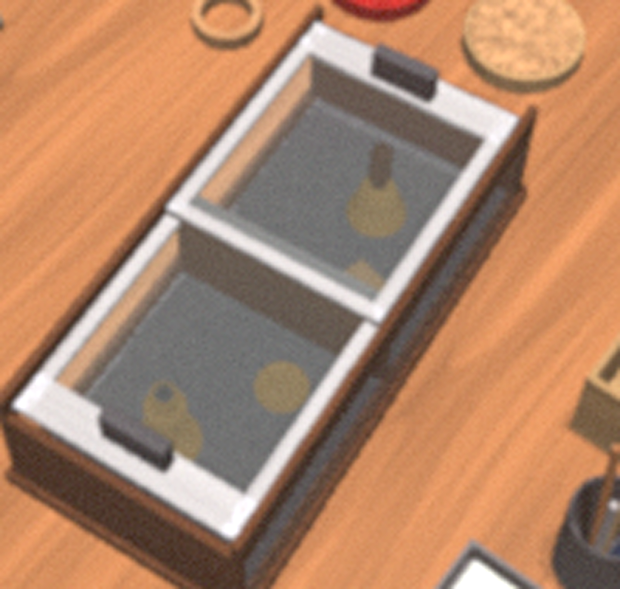

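The bell is the left object in the top view, at (242,186), because it has a dark handle. The object at (346,180) has a hollow metal tip, so it is the candlestick. Next I'll measure the pulls, bell, stand and case frame, and check from the pull heights which door sits in the upper track.

```bash
cat > h.py <<'E'
import numpy as np,cv2,pickle
def ray(f,p):
    K,R,t=f["K"],f["R"],f["t"]; d=R.T@np.linalg.solve(K,np.array([p[0],p[1],1.])); return -R.T@t,d/np.linalg.norm(d)
def onz(f,p,z):
    c,d=ray(f,p); return c+d*(z-c[2])/d[2]
def tri(f1,p1,f2,p2):
    c1,d1=ray(f1,p1);c2,d2=ray(f2,p2)
    A=np.stack([d1,-d2],1); s=np.linalg.lstsq(A,c2-c1,rcond=None)[0]
    a=c1+d1*s[0];b=c2+d2*s[1]; return (a+b)/2,np.linalg.norm(a-b)
def proj(f,X):
    x=f["K"]@(f["R"]@np.asarray(X)+f["t"]); return x[:2]/x[2]
E
python3 - <<'E'
from h import *
d=pickle.load(open("f0.pkl","rb"));T,S=d["top"],d["scene"]
def blobs(f,box,fn,minA=20):
    x0,y0,x1,y1=box; im=f["frame"].astype(int)[y0:y1,x0:x1]
    m=fn(im).astype('uint8'); n,l,st,c=cv2.connectedComponentsWithStats(m)
    for i in range(1,n):
        if st[i,4]>=minA:
            cn=np.argwhere(l==i)[:,::-1].astype(np.float32)+[x0,y0]
            print(box,c[i]+[x0,y0],st[i,4],cv2.minAreaRect(cn.astype(np.float32)))
dark=lambda im: im.max(2)<75
blobs(T,(210,160,232,205),dark); blobs(T,(360,140,382,180),dark)
blobs(S,(310,165,342,192),dark); blobs(S,(222,280,256,312),dark)
# cork stand
cork=lambda im:(im[...,0]>150)&(im[...,0]-im[...,2]>40)
hsvT=cv2.cvtColor(T["frame"],cv2.COLOR_RGB2HSV)
print("stand px",T["frame"][196,152],T["frame"][196,190],T["frame"][186,242],T["frame"][192,238])
for y in range(172,204,2): print(y,[tuple(int(v) for v in T["frame"][y,x]) for x in range(234,252,3)])
E
```

```text
(210, 160, 232, 205) [211.15384615 194.        ] 39 ((210.74205017089844, 192.6136932373047), (23.1905574798584, 1.9778728485107422), 81.46923065185547)
(360, 140, 382, 180) [369.43859649 162.12280702] 57 ((370.11767578125, 160.47059631347656), (21.828205108642578, 5.335783958435059), 75.96376037597656)
(310, 165, 342, 192) [325.09090909 179.64393939] 132 ((324.7514953613281, 179.60354614257812), (21.21320343017578, 7.071067810058594), 22.380136489868164)
(222, 280, 256, 312) [239.05982906 298.41025641] 117 ((238.75704956054688, 296.5629577636719), (25.19890022277832, 7.909513473510742), 30.465543746948242)
(222, 280, 256, 312) [224.74074074 309.62962963] 27 ((226.0, 309.0), (8.0, 4.0), 0.0)
stand px [226 171 101] [197 125  63] [106  90  71] [123 105  76]
172 [(102, 100, 101), (95, 99, 96), (98, 99, 101), (98, 98, 99), (100, 98, 102), (99, 103, 102)]
174 [(98, 98, 100), (100, 102, 103), (99, 98, 98), (102, 103, 103), (102, 100, 102), (98, 98, 101)]
176 [(99, 98, 97), (98, 99, 102), (94, 92, 90), (100, 102, 100), (99, 99, 100), (93, 98, 99)]
178 [(100, 99, 102), (93, 88, 85), (96, 80,
[... 533 characters left out ...]
)]
190 [(120, 105, 82), (120, 104, 74), (127, 109, 78), (124, 107, 75), (122, 104, 73), (117, 102, 73)]
192 [(110, 105, 95), (123, 105, 76), (123, 106, 75), (122, 106, 73), (121, 103, 72), (120, 104, 75)]
194 [(99, 103, 103), (123, 104, 73), (125, 110, 80), (122, 105, 71), (121, 104, 71), (116, 105, 85)]
196 [(98, 101, 102), (99, 103, 103), (120, 106, 75), (123, 106, 72), (113, 103, 85), (98, 98, 99)]
198 [(98, 96, 99), (99, 100, 101), (101, 100, 102), (99, 98, 100), (100, 102, 102), (100, 98, 100)]
200 [(98, 100, 101), (98, 98, 99), (96, 95, 97), (103, 102, 103), (102, 104, 106), (102, 100, 101)]
202 [(97, 97, 99), (98, 98, 99), (97, 99, 101), (104, 105, 104), (97, 99, 100), (100, 99, 101)]
```

```bash
python3 - <<'E'
from h import *
d=pickle.load(open("f0.pkl","rb"));T,S=d["top"],d["scene"]
def comp(f,box,fn,minA=20,name=""):
    x0,y0,x1,y1=box; im=f["frame"].astype(int)[y0:y1,x0:x1]
    m=fn(im).astype('uint8'); n,l,st,c=cv2.connectedComponentsWithStats(m)
    i=1+np.argmax(st[1:,4]); cn=(np.argwhere(l==i)[:,::-1]+[x0,y0]).astype(np.float32)
    r=cv2.minAreaRect(cn); print(name,c[i]+[x0,y0],st[i,4],np.round(r[0],1),np.round(r[1],1),round(r[2],1)); return c[i]+[x0,y0],cn,cv2.boxPoints(r)
pg=lambda im: (im.max(2)<135)
LT=comp(T,(212,165,228,200),pg,name="LT"); RT=comp(T,(363,142,381,178),pg,name="RT")
LS=comp(S,(308,162,345,194),pg,name="LS");RS=comp(S,(222,280,256,310),pg,name="RS")
print("L",tri(T,LT[0],S,LS[0]),"R",tri(T,RT[0],S,RS[0]))
wh=lambda im: (im.min(2)>170)
for f,box,n in((T,(195,115,400,240),"wT"),(S,(190,150,380,350),"wS")):
    W=comp(f,box,wh,name=n); hull=cv2.convexHull(W[1]); ap=cv2.approxPolyDP(hull,4,True)[:,0]; print(ap.tolist())
    print([ (np.round(onz(f,p,.133),3)[:2]).tolist() for p in ap])
br=lambda im:(im[...,0]-im[...,2]>22)&(im[...,0]<150)
BT=comp(T,(228,170,256,204),br,name="bellT"); BS=comp(S,(300,195,335,235),br,name="bellS")
for b in(BT,BS): print(b[1].min(0),b[1].max(0))
hs=lambda im:(im[...,0]-im[...,2]>70)&(im[...,0]>205)
ST=comp(T,(128,172,178,220),hs,name="standT");SS=comp(S,(340,148,388,186),hs,name="standS")
for b in(ST,SS): print(b[1].min(0),b[1].max(0))
for f,b,n in((T,(205,165,235,205),'x'),):pass
up=lambda f,b,k:cv2.resize(f["frame"][b[1]:b[3],b[0]:b[2],::-1],None,fx=k,fy=k,interpolation=cv2.INTER_NEAREST)
a=up(T,(205,150,260,205),6);b=up(T,(125,165,180,220),6);c=up(S,(300,160,400,200),7)
cv2.imwrite("pics/c1.png",np.hstack([a,b]));cv2.imwrite("pics/c2.png",c)
print(onz(T,ST[0],.024),onz(S,SS[0],.024))
E
```

```text
LT [219.06293706 183.46153846] 143 [219.  183.2] [24.6  5.8] 81.3
RT [368.59786477 162.19928826] 281 [369.5 162. ] [30. 13.] 90.0
LS [325.10583942 177.97810219] 274 [325.1 177.8] [24.1 12.1] 26.6
RS [241.20821114 290.68768328] 682 [238.5 293.5] [27. 33.] 90.0
L (array([0.52002771, 0.18924308, 0.15627975]), np.float64(5.793514737521637e-05)) R (array([ 0.55583409, -0.20329053,  0.14820071]), np.float64(0.0078106194086970185))
wT [292.20666442 175.02995624] 2971 [295.3 173.1] [ 74.5 170.5] 80.9
[[385.0, 196.0], [217.0, 223.0], [207.0, 150.0], [369.0, 125.0]]
[[0.463, -0.243], [0.42, 0.202], [0.62, 0.22], [0.661, -0.221]]
wS [350.67839196 344.93467337] 199 [351.5 343. ] [27. 12.] -0.0
[[365.0, 349.0], [338.0, 349.0], [347.0, 337.0]]
[[0.858, -0.133], [0.812, -0.17], [0.812, -0.135]]
bellT [242.59469697 187.74242424] 264 [242.5 187.5] [18.3 18.3] 26.6
bellS [316.08695652 222.11857708] 253 [316.  221.5] [17. 18.] 90.0
[233. 178.] [252. 196.]
[307. 213.] [325. 230.]
standT [150.83920076 194.01427212] 1051 [152.5 195.5] [39. 49.] 90.0Traceback (most recent call last):
  File "<stdin>", line 20, in <module>
  File "<stdin>", line 6, in comp
    return _wrapfunc(a, 'argmax', axis=axis, out=out, **kwds)
    return bound(*args, **kwds)
ValueError: attempt to get argmax of an empty sequence
```

```bash
python3 - <<'E'
from h import *
d=pickle.load(open("f0.pkl","rb"));T,S=d["top"],d["scene"]
up=lambda f,b,k:cv2.resize(f["frame"][b[1]:b[3],b[0]:b[2],::-1],None,fx=k,fy=k,interpolation=cv2.INTER_NEAREST)
a=up(T,(210,160,260,210),8);b=up(S,(300,190,345,240),8)
cv2.imwrite("pics/c1.png",np.hstack([a,b]))
# stand
for f,box,n in((T,(125,165,182,222),"T"),(S,(335,145,392,190),"S")):
    x0,y0,x1,y1=box; g=f["frame"][y0:y1,x0:x1]; lab=cv2.cvtColor(g,cv2.COLOR_RGB2LAB).astype(int)
    print(n,g[len(g)//2,len(g[0])//2],g[2,2])
cv2.imwrite("pics/c2.png",np.hstack([up(T,(125,170,180,220),7),up(S,(335,145,390,195),7)]))
E
```

```text
T [221 165  97] [184 118  59]
S [178 132  94] [154 102  67]
```

View pics/c1.png

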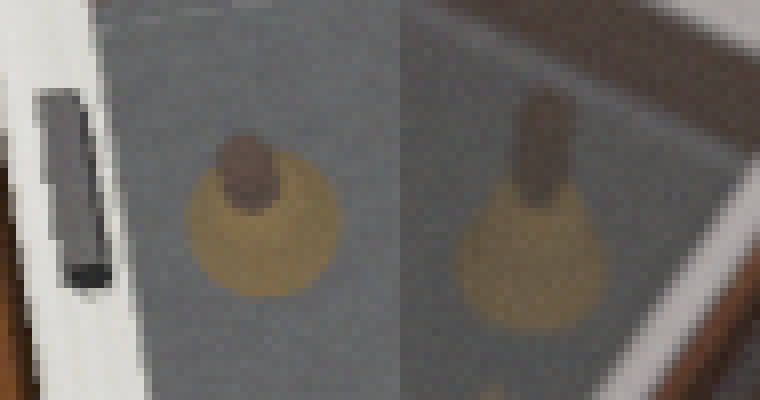

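View pics/c2.png

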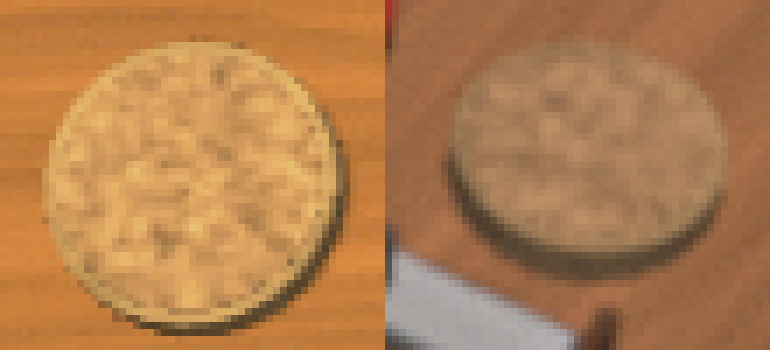

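The stand centre is at about top (152.0,195.5) and scene (363.4,165.5). The bell's mouth centre is at top (242.6,186.8) with its handle top near (240.1,179.9). In the scene view, the mouth bottom is at (315.9,231) and the handle top at (317.6,202.5).

```bash
python3 - <<'E'
from h import *
d=pickle.load(open("f0.pkl","rb"));T,S=d["top"],d["scene"]
print("stand",onz(T,(152,195.5),.024),onz(S,(363.4,165.5),.024),tri(T,(152,195.5),S,(363.4,165.5)))
print("bell",onz(T,(242.6,186.8),.016),"htop T",onz(T,(240.1,179.9),.112),"S",onz(S,(317.6,202.5),.112),tri(T,(240.1,179.9),S,(317.6,202.5)))
b=onz(T,(242.6,186.8),.016)
P=np.array([.520,.189]);u=np.array([.9956,.094]);v=np.array([-.094,.9956])
print("bell rel pull (case axes)",(b[:2]-P)@u,(b[:2]-P)@v, "reach",np.hypot(*b[:2]))
print("bell mouth proj S",[proj(S,[b[0],b[1],z]) for z in (.016,.11)],[proj(T,[b[0],b[1],z]) for z in (.016,.11)])
# pull top face T px corners: upper-left ~ (36,90),(78,90),(100,262),(62,265) in crop c1
for p in [(36,90),(78,90),(103,262),(62,265)]:
    print(onz(T,(p[0]/8+210-.5,p[1]/8+160-.5),.172))
E
```

```text
stand [0.53042434 0.39576932 0.024     ] [0.52920382 0.39445146 0.024     ] (array([0.52975015, 0.39505308, 0.02425581]), np.float64(0.0017035404447561283))
bell [0.54054657 0.13675164 0.016     ] htop T [0.53711283 0.13686256 0.112     ] S [0.53502894 0.13855947 0.112     ] (array([0.53627137, 0.13662183, 0.115161  ]), np.float64(0.00011343360372366349))
bell rel pull (case axes) 0.015544823341176336 -0.05394984221898978 reach 0.5575765510918446
bell mouth proj S [array([316.85241345, 223.80058566]), array([318.82646053, 204.3864651 ])] [array([242.6, 186.8]), array([240.13220396, 178.84402218])]
[0.55072907 0.19918873 0.172     ]
[0.54982144 0.18564181 0.172     ]
[0.49238547 0.18008625 0.172     ]
[0.4922777  0.19323677 0.172     ]
```

```bash
python3 - <<'E'
from workcell import r
import numpy as np
from scipy.spatial.transform import Rotation as Ro
s=r.get_state(); R=Ro.from_rotvec(s["eef_rot"]).as_matrix(); print(R.round(3),s["eef_pos"])
y=R[:,1]; a=np.degrees(np.arctan2(y[1],y[0])); tgt=np.degrees(np.arctan2(.9954,-.0958))
print(a,tgt,(tgt-a+90)%180-90, np.array([.5213,.1895])-s["eef_pos"][:2])
E
```

```text
[[-0.957  0.29  -0.   ]
 [ 0.29   0.957 -0.001]
 [ 0.    -0.002 -1.   ]] [0.16637352 0.54995004 0.2305771 ]
73.16784893119521 95.49736976375303 22.32952083255782 [ 0.35492648 -0.36045004]
```

Request:
drive_tool([
  [[0.03,-0.03,0,0,0,2,0],[0.06,-0.06,0,0,0,4,0],[0.09,-0.09,0,0,0,6,0],[0.12,-0.12,0,0,0,8,0],[0.15,-0.15,0,0,0,10,0]],
], grip_force=25)

```text
t: 0.6
eef_pos: [0.3173, 0.3989, 0.231]
eef_rot: [-0.184, -3.136, 0.001]
wrist_force: [0.4, 0.6, 0.1]
opening: 0.0857
```

Request:
drive_tool([
  [[0.03,-0.03,0,0,0,2,0.2],[0.06,-0.06,0,0,0,4,0.2],[0.09,-0.09,0,0,0,6,0.2],[0.12,-0.12,0,0,0,8,0.2],[0.15,-0.15,0,0,0,10,0.2]],
])

```text
t: 1.1
eef_pos: [0.4673, 0.2488, 0.2311]
eef_rot: [0.089, -3.14, 0.0]
wrist_force: [0.2, 0.1, -1.1]
opening: 0.0684
```

Request:
drive_tool([
  [[0.027,-0.03,0,0,0,1.3,0.3],[0.054,-0.06,0,0,0,2.3,0.3],[0.054,-0.06,-0.02,0,0,2.3,0.3],[0.054,-0.06,-0.02,0,0,2.3,0.3],[0.054,-0.06,-0.02,0,0,2.3,0.3]],
])

```text
t: 1.6
eef_pos: [0.5199, 0.1904, 0.2109]
eef_rot: [0.15, -3.136, 0.0]
wrist_force: [0.4, 0.1, 0.7]
opening: 0.0598
```

```bash
python3 - <<'E'
from workcell import r
import cv2,numpy as np
for n in["wrist","top"]:
    f=r.grab_frame(n); cv2.imwrite(f"pics/d_{n}.png",f["frame"][:,:,::-1])
s=r.get_state();print({k:np.round(s[k],4) for k in("t","joints","eef_pos","eef_rot","wrist_force","opening")})
E
```

```text
{'t': np.float64(1.7), 'joints': array([ 3.3110e-01,  2.9990e-01,  1.6440e+00,  2.0000e-04,  1.1971e+00,
       -1.3364e+00]), 'eef_pos': array([0.5203, 0.1911, 0.212 ]), 'eef_rot': array([-1.5160e-01,  3.1373e+00,  6.0000e-04]), 'wrist_force': array([0.0355, 0.3911, 0.3672]), 'opening': np.float64(0.0596)}
```

View pics/d_wrist.png

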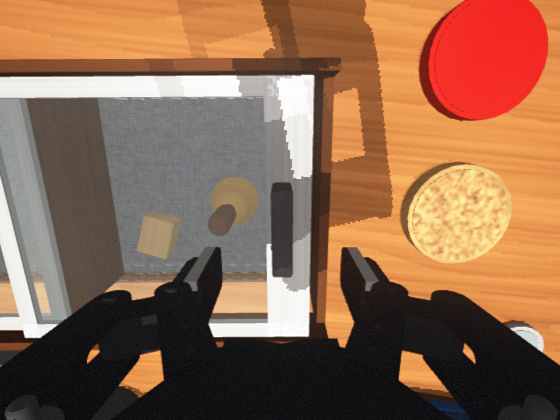

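The wrist view shows the pull at (282,230), centred between the fingers at columns 213 and 350. I'll go down and grip it.

Request:
drive_tool([
  [[0.001,0,-0.03,0,0,0,0.3],[0.001,0,-0.05,0,0,0,0.3],[0.001,0,-0.064,0,0,0,0.3],[0.001,0,-0.064,0,0,0,0.6],[0.001,0,-0.064,0,0,0,0.9]],
], grip_force=25)

```text
t: 2.2
eef_pos: [0.5217, 0.1911, 0.1483]
eef_rot: [-0.151, 3.137, 0.001]
wrist_force: [-0.1, -0.3, 0.5]
opening: 0.0317
```

Request:
drive_tool([
  [[0,0,0,0,0,0,1],[0,0,0,0,0,0,1],[0,0,0,0,0,0,1],[0,0,0,0,0,0,1]],
])

```text
t: 2.6
eef_pos: [0.5222, 0.1909, 0.1488]
eef_rot: [-0.15, 3.135, 0.002]
wrist_force: [0.4, 1.7, 5.3]
opening: 0.0136
```

Request:
drive_tool([
  [[0.001,-0.01,0,0,0,0,1],[0.002,-0.025,0,0,0,0,1],[0.004,-0.04,0,0,0,0,1],[0.005,-0.055,0,0,0,0,1],[0.007,-0.07,0,0,0,0,1]],
])

```text
t: 3.1
eef_pos: [0.5294, 0.1204, 0.1488]
eef_rot: [-0.15, 3.135, 0.002]
wrist_force: [-0.9, 1.2, 7.0]
opening: 0.0134
```

Request:
drive_tool([
  [[0.001,-0.015,0,0,0,0,1],[0.003,-0.03,0,0,0,0,1],[0.004,-0.045,0,0,0,0,1],[0.005,-0.055,0,0,0,0,1],[0.006,-0.06,0,0,0,0,1]],
])

```text
t: 3.6
eef_pos: [0.5355, 0.0598, 0.1488]
eef_rot: [-0.149, 3.135, 0.001]
wrist_force: [-2.3, 1.5, 7.4]
opening: 0.0137
```

Request:
drive_tool([
  [[0.001,-0.005,0,0,0,0,1],[0.001,-0.01,0,0,0,0,1],[0.001,-0.012,0,0,0,0,1]],
])

```text
t: 3.9
eef_pos: [0.5367, 0.0482, 0.1488]
eef_rot: [-0.149, 3.134, 0.001]
wrist_force: [0.6, 1.2, 6.4]
opening: 0.0138
```

Request:
drive_tool([
  [[0,-0.003,0,0,0,0,1],[0.001,-0.006,0,0,0,0,1]],
])

```text
t: 4.1
eef_pos: [0.5369, 0.0459, 0.1488]
eef_rot: [-0.146, 3.136, 0.013]
wrist_force: [-3.0, 20.8, 7.8]
opening: 0.0136
```

Request:
drive_tool([
  [[0,-0.003,0,0,0,0,1],[0.0,-0.004,0,0,0,0,1]],
])

```text
t: 4.3
eef_pos: [0.5369, 0.046, 0.1488]
eef_rot: [-0.144, 3.136, 0.025]
wrist_force: [-1.5, 29.8, 6.8]
opening: 0.0134
```

The force rose to about 30 N at y = 0.046, so the door is at its stop. I'll relax the push and release.

Request:
drive_tool([
  [[-0.001,0.004,0,0,0,0,1],[-0.001,0.0065,0,0,0,0,1],[-0.001,0.0065,0,0,0,0,0.5],[-0.001,0.0065,0,0,0,0,0.3],[-0.001,0.0065,0,0,0,0,0.3]],
])

```text
t: 4.8
eef_pos: [0.5351, 0.0445, 0.147]
eef_rot: [0.149, -3.137, 0.0]
wrist_force: [-0.6, 0.4, -1.3]
opening: 0.0568
```

Request:
drive_tool([
  [[0,0,0.03,0,0,0,0.3],[0,0,0.065,0,0,0,0.3],[0,0.03,0.08,0,0,0,0.3],[0,0.06,0.08,0,0,0,0.3],[0,0.09,0.08,0,0,0,0.3]],
])

```text
t: 5.3
eef_pos: [0.5357, 0.1352, 0.228]
eef_rot: [-0.147, 3.137, 0.0]
wrist_force: [-0.1, -0.3, 0.4]
opening: 0.06
```

```bash
python3 - <<'E'
from workcell import r
import cv2,numpy as np,pickle
d={}
for n in["wrist","top","scene"]:
    f=r.grab_frame(n); d[n]=f; cv2.imwrite(f"pics/e_{n}.png",f["frame"][:,:,::-1])
pickle.dump(d,open("f1.pkl","wb"))
s=r.get_state();print({k:np.round(s[k],4) for k in("t","joints","eef_pos","eef_rot","wrist_force","opening")})
a=d["top"]["frame"][100:250,120:400,::-1];b=d["scene"]["frame"][140:350,180:400,::-1]
cv2.imwrite("pics/e_c.png",np.vstack([cv2.resize(a,(560,300)),cv2.resize(b,(314,300))[:, :].copy() if 0 else cv2.copyMakeBorder(cv2.resize(b,(314,300)),0,0,0,246,cv2.BORDER_CONSTANT)]))
E
```

```text
{'t': np.float64(5.45), 'joints': array([ 2.2750e-01,  2.8700e-01,  1.6233e+00, -1.0000e-04,  1.2321e+00,
       -1.4407e+00]), 'eef_pos': array([0.5353, 0.1357, 0.227 ]), 'eef_rot': array([ 1.5290e-01, -3.1371e+00,  4.0000e-04]), 'wrist_force': array([ 0.253 , -0.6635, -0.7645]), 'opening': np.float64(0.0598)}
```

View pics/e_wrist.png

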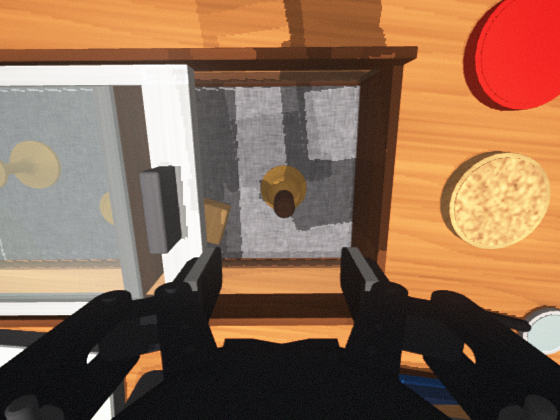

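View pics/e_c.png

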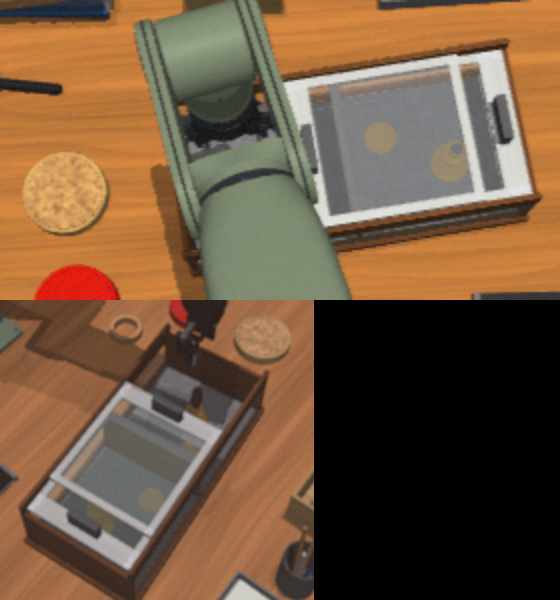

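```bash
python3 - <<'E'
from h import *
d=pickle.load(open("f1.pkl","rb"));W,T=d["wrist"],d["top"]
print("R",W["R"].round(3).tolist(),W["t"].round(3))
im=W["frame"].astype(int)[160:225,240:330]
m=((im.max(2)<75)).astype('uint8')
n,l,st,c=cv2.connectedComponentsWithStats(m)
for i in range(1,n):
    if st[i,4]>40: print("dark",c[i]+[240,160],st[i])
m=((im[...,0]-im[...,2]>45)).astype('uint8')
n,l,st,c=cv2.connectedComponentsWithStats(m)
for i in range(1,n):
    if st[i,4]>40: print("brass",c[i]+[240,160],st[i])
cv2.imwrite("pics/f1.png",np.hstack([cv2.resize(W["frame"][155:235,240:330,::-1],None,fx=4,fy=4),cv2.resize(T["frame"][120:200,340:400,::-1],None,fx=4,fy=4,interpolation=cv2.INTER_NEAREST)]))
E
```

```text
R [[-0.095, 0.996, -0.002], [0.961, 0.092, 0.261], [0.26, 0.023, -0.965]] [-0.084 -0.561  0.233]
dark [313.81578947 169.09649123] [ 67   0  17  21 114]
dark [283.78185745 203.61555076] [ 34  30  21  28 463]
brass [282.82176656 184.00078864] [  21    5   45   44 1268]
```

View pics/f1.png

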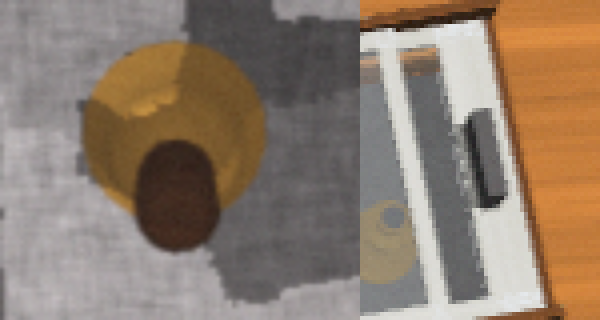

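```bash
python3 - <<'E'
from h import *
d=pickle.load(open("f1.pkl","rb"));W,T=d["wrist"],d["top"]
print("handle top",onz(W,(284,207.5),.114),"mouth",onz(W,(283,187.8),.016))
b=np.array([.538,.137]);print("proj",proj(W,[*b,.016]),proj(W,[*b,.115]))
rp=onz(T,(371.75,158.75),.162);print("rpull",rp)
d0=pickle.load(open("f0.pkl","rb"))
print("before",onz(d0["top"],(371.75,158.75),.162))
L=np.array([.5369,.046]);v=np.array([-.0958,.9954]);print((rp[:2]-L)@v,"closed -> -0.261")
diff=np.abs(d0["top"]["frame"][130:190,355:395].astype(int)-T["frame"][130:190,355:395]).max(2);print(diff.max(),(diff>40).sum())
E
```

```text
handle top [0.53747658 0.13880728 0.114     ] mouth [0.53859738 0.13853347 0.016     ]
proj [281.78819471 187.19857072] [281.93264641 208.16468533]
rpull [ 0.55831297 -0.21272284  0.162     ]
before [ 0.55831297 -0.21272284  0.162     ]
-0.2595840732930603 closed -> -0.261
124 105
```

The right door is closed: its pull is 260 mm from the left pull at its stop, against 261 expected. The bell axis is at (0.538, 0.138) and both heights agree. I'll go down over the handle.

Request:
drive_tool([
  [[0.0025,0.003,-0.02,0,0,0,0.3],[0.0025,0.003,-0.05,0,0,0,0.3],[0.0025,0.003,-0.08,0,0,0,0.3],[0.0025,0.003,-0.11,0,0,0,0.3],[0.0025,0.003,-0.125,0,0,0,0.3]],
], grip_force=30)

```text
t: 5.95
eef_pos: [0.5363, 0.1361, 0.0995]
eef_rot: [0.148, -3.133, 0.002]
wrist_force: [0.2, 0.7, 0.0]
opening: 0.0595
```

Request:
drive_tool([
  [[0,0,-0.01,0,0,0,0.3],[0,0,-0.02,0,0,0,0.3],[0,0,-0.02,0,0,0,0.3]],
])

```text
t: 6.25
eef_pos: [0.5376, 0.1372, 0.0815]
eef_rot: [0.149, -3.136, 0.001]
wrist_force: [-0.4, -0.3, 0.5]
opening: 0.0597
```

```bash
python3 - <<'E'
from workcell import r
import cv2,numpy as np
f=r.grab_frame("wrist"); cv2.imwrite("pics/g_w.png",f["frame"][:,:,::-1])
f=r.grab_frame("scene"); cv2.imwrite("pics/g_s.png",cv2.resize(f["frame"][140:270,240:400,::-1],None,fx=4,fy=4))
s=r.get_state();print(s["eef_pos"],s["wrist_force"])
E
```

```text
[0.53845698 0.13773549 0.08284823] [-0.42783188  0.90301086  0.03973492]
```

View pics/g_w.png

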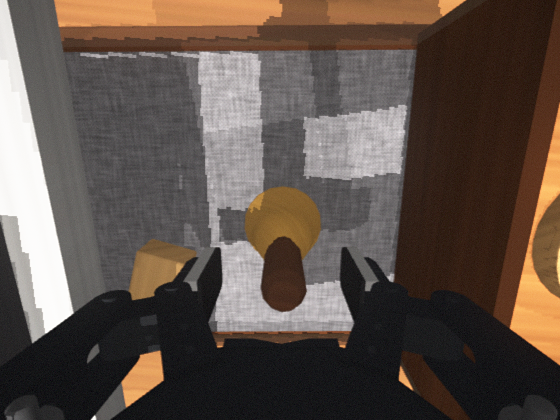

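View pics/g_s.png

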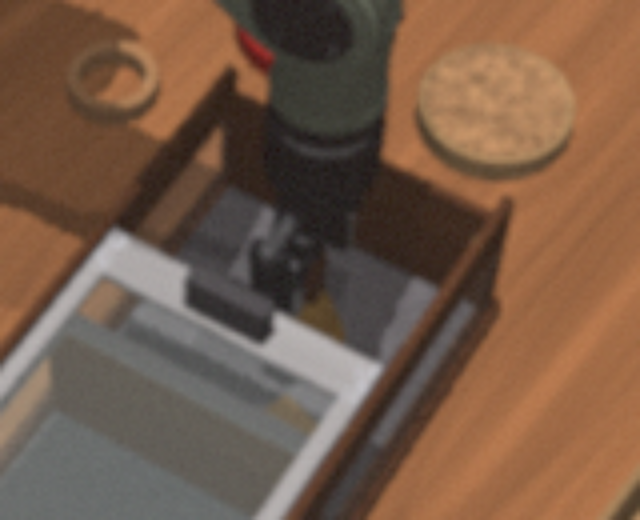

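The handle is centred between the fingers: column 284 in the wrist view, with the fingers at 213 and 350. I'll close.

Request:
drive_tool([
  [[0,0,0,0,0,0,0.5],[0,0,0,0,0,0,0.7],[0,0,0,0,0,0,0.9],[0,0,0,0,0,0,1],[0,0,0,0,0,0,1]],
], grip_force=35)

```text
t: 6.85
eef_pos: [0.5384, 0.1383, 0.083]
eef_rot: [-0.15, 3.137, 0.001]
wrist_force: [-1.0, 2.4, 4.1]
opening: 0.0188
```

Request:
drive_tool([
  [[0,0,0,0,0,0,1],[0,0,0.005,0,0,0,1],[0,0,0.015,0,0,0,1],[0,0,0.03,0,0,0,1]],
])

```text
t: 7.25
eef_pos: [0.537, 0.1374, 0.1117]
eef_rot: [0.15, -3.135, 0.001]
wrist_force: [0.4, 0.0, -2.7]
opening: 0.0186
```

```bash
python3 - <<'E'
from workcell import r
import cv2,numpy as np
f=r.grab_frame("wrist"); cv2.imwrite("pics/h_w.png",f["frame"][:,:,::-1])
s=r.get_state();print(s["eef_pos"],s["wrist_force"],s["opening"])
E
```

```text
[0.5389157  0.13788703 0.11477481] [ 1.8433989  -0.14024072 -2.10136589] 0.018581253925506372
```

View pics/h_w.png

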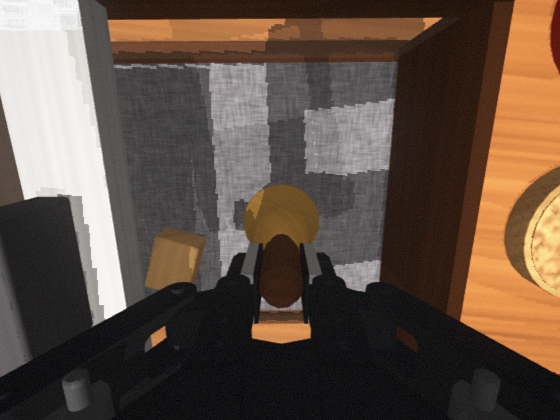

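Request:
drive_tool([
  [[0,0,0.025,0,0,0,1],[0,0,0.055,0,0,0,1],[0,0,0.085,0,0,0,1],[0,0,0.11,0,0,0,1],[0,0,0.13,0,0,0,1]],
])

```text
t: 7.8
eef_pos: [0.5381, 0.1377, 0.2439]
eef_rot: [-0.15, 3.137, 0.0]
wrist_force: [-0.3, 0.2, -3.8]
opening: 0.0184
```

Request:
drive_tool([
  [[0,0.01,0.005,0,0,0,1],[-0.001,0.03,0.005,0,0,0,1],[-0.002,0.06,0.005,0,0,0,1],[-0.003,0.09,0.005,0,0,0,1],[-0.004,0.12,0.005,0,0,0,1]],
])

```text
t: 8.3
eef_pos: [0.5332, 0.2593, 0.2458]
eef_rot: [0.15, -3.136, 0.001]
wrist_force: [-0.3, 1.0, -3.7]
opening: 0.019
```

Request:
drive_tool([
  [[-0.001,0.03,0,0,0,0,1],[-0.002,0.06,0,0,0,0,1],[-0.003,0.09,0,0,0,0,1],[-0.004,0.115,0,0,0,0,1],[-0.0045,0.137,0,0,0,0,1]],
])

```text
t: 8.8
eef_pos: [0.5284, 0.3967, 0.2453]
eef_rot: [0.151, -3.135, 0.002]
wrist_force: [0.5, 0.2, -3.2]
opening: 0.0192
```

Request:
drive_tool([
  [[0,0,-0.02,0,0,0,1],[0,0,-0.05,0,0,0,1],[0,0,-0.08,0,0,0,1],[0,0,-0.105,0,0,0,1],[0,0,-0.12,0,0,0,1]],
])

```text
t: 9.3
eef_pos: [0.5274, 0.3943, 0.1229]
eef_rot: [0.15, -3.132, 0.005]
wrist_force: [0.1, 0.2, -2.7]
opening: 0.0186
```

```bash
python3 - <<'E'
from workcell import r
import cv2,numpy as np
f=r.grab_frame("wrist"); cv2.imwrite("pics/i_w.png",f["frame"][:,:,::-1])
f=r.grab_frame("scene"); cv2.imwrite("pics/i_s.png",cv2.resize(f["frame"][90:240,270:450,::-1],None,fx=4,fy=4))
s=r.get_state();print(s["eef_pos"],s["wrist_force"],s["opening"])
E
```

```text
[0.52708512 0.39398181 0.12283548] [-0.11195889  0.11250715 -2.29692595] 0.018723280291948002
```

View pics/i_w.png

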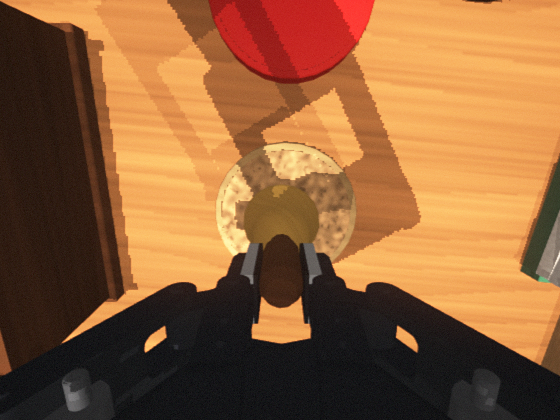

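View pics/i_s.png

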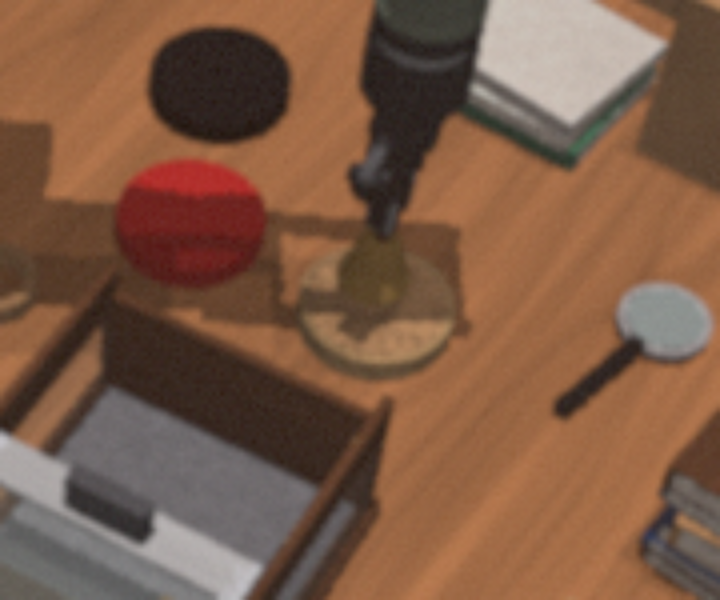

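The bell hangs upright over the stand: mouth at (282,212) in the wrist view, stand at (287,207). I'll lower it the last 32 mm in small steps.

Request:
drive_tool([
  [[0.002,0.001,-0.01,0,0,0,1],[0.002,0.001,-0.02,0,0,0,1],[0.002,0.001,-0.026,0,0,0,1],[0.002,0.001,-0.028,0,0,0,1],[0.002,0.001,-0.028,0,0,0,1]],
])

```text
t: 9.9
eef_pos: [0.5314, 0.3958, 0.0992]
eef_rot: [0.15, -3.138, 0.0]
wrist_force: [0.1, -0.1, -2.4]
opening: 0.0188
```

Request:
drive_tool([
  [[0,0,-0.001,0,0,0,1],[0,0,-0.002,0,0,0,1],[0,0,-0.002,0,0,0,1]],
])

```text
t: 10.2
eef_pos: [0.5316, 0.3959, 0.0975]
eef_rot: [-0.15, 3.138, 0.0]
wrist_force: [0.9, -0.4, -3.1]
opening: 0.0185
```

Request:
drive_tool([
  [[0,0,-0.001,0,0,0,1],[0,0,-0.001,0,0,0,1],[0,0,-0.001,0,0,0,1]],
])

```text
t: 10.5
eef_pos: [0.5315, 0.3959, 0.0964]
eef_rot: [0.15, -3.138, -0.0]
wrist_force: [-0.2, 0.5, -3.1]
opening: 0.0189
```

Request:
drive_tool([
  [[0,0,-0.001,0,0,0,1],[0,0,-0.002,0,0,0,1],[0,0,-0.003,0,0,0,1],[0,0,-0.003,0,0,0,1]],
])

```text
t: 10.9
eef_pos: [0.5314, 0.3958, 0.0931]
eef_rot: [0.15, -3.138, 0.0]
wrist_force: [0.0, 0.1, -3.2]
opening: 0.0185
```

Request:
drive_tool([
  [[0,0,-0.001,0,0,0,1],[0,0,-0.001,0,0,0,1]],
])

```text
t: 11.1
eef_pos: [0.5315, 0.3958, 0.0922]
eef_rot: [0.15, -3.138, 0.0]
wrist_force: [0.1, 0.3, -2.6]
opening: 0.0185
```

Request:
drive_tool([
  [[0,0,-0.001,0,0,0,1],[0,0,-0.001,0,0,0,1]],
])

```text
t: 11.3
eef_pos: [0.5315, 0.3958, 0.0912]
eef_rot: [0.15, -3.138, 0.0]
wrist_force: [0.3, 0.2, -3.1]
opening: 0.019
```

Request:
drive_tool([
  [[0,0,-0.0005,0,0,0,1],[0,0,-0.0005,0,0,0,1]],
])

```text
t: 11.5
eef_pos: [0.5316, 0.3959, 0.0911]
eef_rot: [-0.15, 3.138, 0.0]
wrist_force: [-0.7, -0.2, -1.2]
opening: 0.0188
```

Request:
drive_tool([
  [[0,0,-0.0005,0,0,0,1],[0,0,-0.0005,0,0,0,1]],
])

```text
t: 11.7
eef_pos: [0.5316, 0.396, 0.0911]
eef_rot: [-0.15, 3.138, 0.001]
wrist_force: [-0.9, -0.9, 2.4]
opening: 0.0191
```

Request:
drive_tool([
  [[0,0,-0.0005,0,0,0,1],[0,0,-0.0005,0,0,0,1]],
])

```text
t: 11.9
eef_pos: [0.5316, 0.396, 0.091]
eef_rot: [-0.15, 3.137, 0.001]
wrist_force: [-3.1, -1.0, 5.8]
opening: 0.019
```

The force changed sign at z = 0.091, the predicted height, so the bell is on the cork. I'll release slowly and lift straight up.

Request:
drive_tool([
  [[0,0,0.0008,0,0,0,1],[0,0,0.0008,0,0,0,0.72],[0,0,0.0008,0,0,0,0.6],[0,0,0.0008,0,0,0,0.4],[0,0,0.0008,0,0,0,0.3]],
], grip_force=20)

```text
t: 12.4
eef_pos: [0.5316, 0.3959, 0.0905]
eef_rot: [-0.15, 3.138, 0.0]
wrist_force: [-0.4, -0.1, -0.2]
opening: 0.0595
```

Request:
drive_tool([
  [[0,0,0,0,0,0,0.3],[0,0,0,0,0,0,0.3],[0,0,0.02,0,0,0,0.3],[0,0,0.05,0,0,0,0.3],[0,0,0.09,0,0,0,0.3]],
])

```text
t: 12.9
eef_pos: [0.5306, 0.3952, 0.1797]
eef_rot: [0.15, -3.134, 0.004]
wrist_force: [1.0, 0.7, 1.0]
opening: 0.0597
```

Request:
drive_tool([
  [[0,0,0.04,0,0,0,0.3],[-0.03,0.02,0.06,0,0,0,0.3],[-0.06,0.04,0.06,0,0,0,0.3],[-0.1,0.06,0.06,0,0,0,0.3],[-0.13,0.08,0.06,0,0,0,0.3]],
])

```text
t: 13.4
eef_pos: [0.3996, 0.4763, 0.241]
eef_rot: [0.15, -3.138, -0.001]
wrist_force: [0.6, 0.5, 0.1]
opening: 0.0601
```

```bash
python3 - <<'E'
from workcell import r
from h import *
d={n:r.grab_frame(n) for n in("top","scene")}
pickle.dump(d,open("f2.pkl","wb"))
for n in d: cv2.imwrite(f"pics/j_{n}.png",d[n]["frame"][:,:,::-1])
s=r.get_state();print(s["t"],s["eef_pos"],s["wrist_force"],s["opening"])
a=cv2.resize(d["top"]["frame"][110:240,125:395,::-1],(756,364)); b=cv2.resize(d["scene"]["frame"][130:230,300:420,::-1],None,fx=5,fy=5)
cv2.imwrite("pics/j1.png",a);cv2.imwrite("pics/j2.png",b)
E
```

```text
13.5 [0.39785695 0.4779729  0.24098548] [-0.05342038 -0.61940012 -0.19109278] 0.05969583623369765
```

View pics/j1.png

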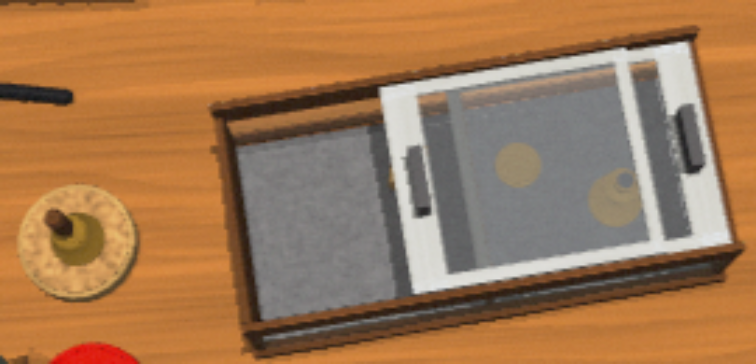

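View pics/j_scene.png

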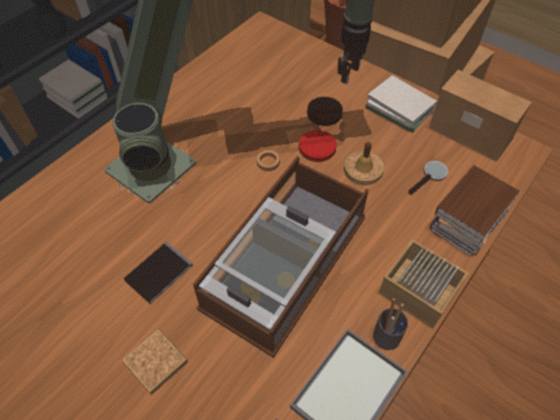

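```bash
python3 - <<'E'
from h import *
d=pickle.load(open("f2.pkl","rb"));T=d["top"];d0=pickle.load(open("f0.pkl","rb"))
L=onz(T,(273.6,174.1),.172);R=onz(T,(371.5,158.8),.162);v=np.array([-.0958,.9954])
print(L,R,"sep",(L-R)[:2]@v,"expected .261 ; left travel",(np.array([.5213,.1895])-L[:2])@v)
A=np.vstack([cv2.resize(x["frame"][120:190,255:400,::-1],None,fx=4,fy=4,interpolation=cv2.INTER_NEAREST) for x in(d0["top"],T)]);cv2.imwrite("pics/k.png",A)
E
```

```text
[0.53151476 0.04603799 0.172     ] [ 0.55822156 -0.21205722  0.162     ] sep 0.2594664850329832 expected .261 ; left travel 0.14378065667948567
```

View pics/k.png

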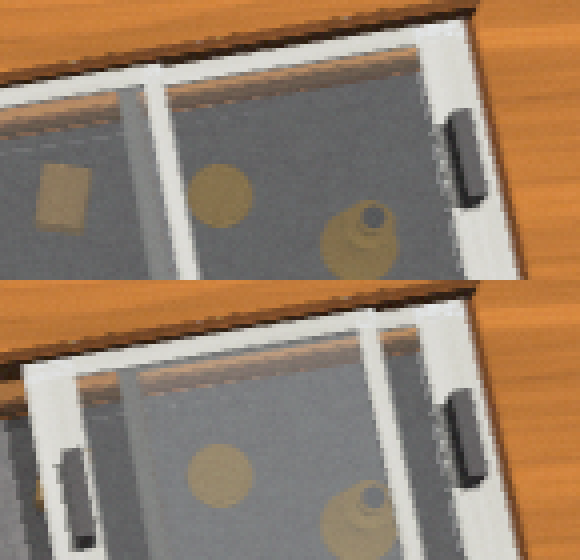

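```bash
python3 -c "
from workcell import r
print(r.sign_off())"
```

```text
the job is handed in; nothing more can be done
None
```

I slid the left (upper) door open to its stop. Then I lifted the bell out by its handle and set it upright near the middle of the round cork stand. I handed the job in at about 13.5 s of the 58 s allowed.

Last checks:
- **Left door:** the push force rose to about 30 N at the stop, after about 146 mm of travel, so it must have started about 9 mm ajar. Its pull still measured y = 0.046 afterwards, the same as at the stop.
- **Right door:** it looks unmoved in before and after pictures. The two pulls measure about 259.5 mm apart, against 261 mm expected. That is within camera error, but it could also mean the door is 1–2 mm ajar, as it was before I touched anything.
- **Bell:** the final pictures show it standing upright on the stand. It touched down at a measured TCP height of 0.091, as predicted, with about 6 N of push, and nothing dropped.
- **Robot:** the arm was clear of everything and the wrist force was near zero when I handed in.

No check failed.

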